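# Line up wooden offcuts by length on a sizing board

### The arm

A 6-joint arm with a two-finger parallel gripper is mounted at the origin on a cart in front of the work surface, level with it; the furniture and walls round the work are solid. World frame = base frame: x ahead of the robot, y to its left, z up, the work surface at z = 0. Lengths are in m, angles in rad, forces in N, time in s.
With the tool pointing down it reaches from about 0.375 to 0.975 m from the base axis. Payload 3.8 kg.
Tool frame: the origin (TCP) lies midway between the tips of the shut fingers; the grasp point (between the pads) lies 19 mm behind it; z points along the fingers, y is the line along which they close (so a half turn about z gives the same grasp; the last joint's range is limited). The gripper opens to 85 mm and grips with 20 to 120 N. Pads are 22 mm wide; open, the fingers measure 114 mm over their backs; the gripper's body (76 mm by 85 mm) begins 54 mm behind the grasp point. The pads swing forward as they close: fully open they stand 13 mm farther back than shut.
Start: joints at [-1.171, 0.264, 1.604, -0, 1.274, -0.037], TCP at [0.286, -0.612, 0.199] pointing down, gripper open.
Joint ranges: [-2.63, 2.63], [-0.94, 2.18], [0.31, 2.57], [-1.31, 4.45], [0, 2.66], [-2.55, 2.55]. Speed limits (rad/s): [2.57, 2.57, 3.14, 3.14, 3.14, 3.14].

### API

Orientations are given as a rotation vector (axis times angle).
In Python, from workcell import status, read_camera, workorder, masks_of gives the robot as it stands.
- The arm moves only by the tool drive_tool, never from a script. Its argument "rows" is a list of rows, each a list of 7 numbers: the turn, a rotation vector about the tool's x, y, z in degrees, then the shift along the tool's x, y, z in m, then the opening, from 0 (shut) to 1 (fully open). In form: [[ax, ay, az, tx, ty, tz, claw], ...]. A call has 1 to 8 rows; each row shifts and turns the commanded pose from where the row before left it, along the tool's axes as they then stand; what a row does not reach is not made up. A row lasts 1/12 s, in which the tool goes at most 41.7 mm and 7.16 degrees, less where a joint would pass 70% of its speed; a pose out of reach is approached as far as the arm can. A call is refused whole if a number of a shift passes 0.0417 or a number of a turn 7.16, either way. A call with a gripper value outside its range is refused whole. The fingers move at their own pace and stop on an object; "force" is the grip in N (left out, the last holds). Time passes only in rows, so rows that do not move let the fingers close. It gives the time, the measured TCP pose, the force, the opening and the grip force at its end, in the units of the state.
- status.read_state(): the state, without advancing time (a new reading comes with each control period).
- read_camera(name): name is "scene" or "top" or "wrist"; returns a dict with "color" (480x640x3 uint8, red, green, blue), "intrinsics" (3x3 intrinsics, pixels), "world_from_camera" (4x4, takes a point from camera to world coordinates); the wrist camera has in their place "mount" (4x4, takes a point from camera to tool coordinates, whose origin is the TCP and whose axes are the flange's). Camera axes: x right, y up, looking along -z (the intrinsics and any distortion apply to the point x, -y, -z); pixel columns grow to the right and rows downward; lengths in m; the calibration is good to about 2 mm. A picture is of the moment at which its call begins: read the wrist's pose just before it. There is no depth.
- workorder.finish_job(): hands the job in; it is judged then, once.
Trained networks look in a picture, given as the dict that the camera call returned (one of the last four; its "shot" number tells which), for a name from the list of things; names that differ only in an ending like _2 or _b are one class to them, and where a whole thing is asked for, a point or a joint stands for the part that bears it (a point fixed in the world has none). Each returns a list of dicts, best first, with "score" (0 to 1); they miss things now and then, are a little off and sometimes report something else, mostly with a low value. They report only what shows in the picture. A call takes as long as a camera call. They do not tell look-alikes from the thing itself.
- masks_of(picture, name): "mask" (480x640 bool, what is visible of it) and "bbox" ([left, top, right, bottom] in pixels, round what is visible of it).
The state is a dict: "time": time; "q": joint angles; "joint_vel": joint speeds; "joint_torque": joint torques, N m; "tool_pos": TCP position; "tcp_rot": TCP orientation; "wrist_force": force on the tool from outside, world axes, zero at the start; "torque": the same for the moment, N m; "width": opening from 0.0 (shut) to 1.0 (fully open); "grip_force": force on a finger pad.
Only numpy, scipy, OpenCV 4.12 (cv2) and the standard library are available. Lean on these libraries where they do the work, as an engineer would, in place of code of your own. Each camera call takes 0.05 s, during which the arm holds its last target. There are 200 camera calls.

### The job

Sort the four pieces of model-making wood (the thin stick and the three balsa offcuts) by length on the sizing board: one piece on each dark rubber pad, the longest on the pad next to the end with the steel head stop, then each shorter one in turn, the shortest at the other end. Lay each piece flat, centred on its pad and running lengthwise along it, and let go of them all.

Things in the scene. Friction and masses are not known exactly. Their poses are not given: they have to be found in the camera images.
- stick_120: thin straight square-edged wooden stick, 120 long, 8 wide, 6 high as it lies flat; origin at the centre of its underside, y along its length, z up
- offcut_75: balsa wood offcut, a plain bar 75 long, 22 wide, 12 high, lying flat; origin at the centre of its underside, y along its length, z up
- offcut_60: balsa wood offcut, a plain bar 60 long, 16 wide, 14 high, lying flat; origin at the centre of its underside, y along its length, z up
- offcut_48: balsa wood offcut, a plain bar 48 long, 20 wide, 14 high, lying flat; origin at the centre of its underside, y along its length, z up
- board: sizing board, fixed: plywood 170 (x) by 340 (y), 10 thick, lying on the table, with a 14 wide aluminium fence rail along the far (+x) long edge, its top 22 above the table; four dark rubber pads lie in a row along the board; origin at the centre of its underside, y along the rail
- head_stop: head stop, fixed on one end of the rail or the other (it varies): dark steel block 36 x 30 with a round black clamping knob, top 50 above the table; it marks the head end of the row. Origin at the centre of its underside, near the rail's end, 153 to one side of the board's centre along the board's y. The other end of the rail has only a small grey cap
- pad_a: dark rubber pad, first in the row counted from the board's +y end, fixed on the board: 130 long, 36 wide, 4 thick, neighbours about 60 to 84 apart centre to centre; origin at the centre of its underside, 10 above the table, so its top is 14 above the table; x along its length (square to the rail), z up
- pad_b: dark rubber pad, second in the row counted from the board's +y end, fixed on the board: 130 long, 36 wide, 4 thick, neighbours about 60 to 84 apart centre to centre; origin at the centre of its underside, 10 above the table, so its top is 14 above the table; x along its length (square to the rail), z up
- pad_c: dark rubber pad, third in the row counted from the board's +y end, fixed on the board: 130 long, 36 wide, 4 thick, neighbours about 60 to 84 apart centre to centre; origin at the centre of its underside, 10 above the table, so its top is 14 above the table; x along its length (square to the rail), z up
- pad_d: dark rubber pad, last in the row counted from the board's +y end, fixed on the board: 130 long, 36 wide, 4 thick, neighbours about 60 to 84 apart centre to centre; origin at the centre of its underside, 10 above the table, so its top is 14 above the table; x along its length (square to the rail), z up
Things that resemble listed ones, but are neither listed nor needed, are in the scene too. What is shaped like the offcut_75 but orange is not meant.

How it is judged:
At the end, for the whole second after the job is handed in: From the head stop's end the pads carry the 120, 75, 60 and 48 mm pieces in that order; each lies on its pad (origin at most 12 mm above the pad's underside), centre within 12 mm of the pad's centre, length within 0.2 rad of the pad's, either way round, released and at rest (linear speed of each of stick_120, offcut_75, offcut_60, offcut_48 below 0.02 m/s and ((y of head_stop in the frame of board above 0 m and horizontal distance between stick_120 and pad_a below 0.012 m and angle between the y axis of stick_120 and the x axis of pad_a, either way round below 0.2 rad and z of stick_120 in the frame of pad_a below 0.012 m and horizontal distance between offcut_75 and pad_b below 0.012 m and angle between the y axis of offcut_75 and the x axis of pad_b, either way round below 0.2 rad and z of offcut_75 in the frame of pad_b below 0.012 m and horizontal distance between offcut_60 and pad_c below 0.012 m and angle between the y axis of offcut_60 and the x axis of pad_c, either way round below 0.2 rad and z of offcut_60 in the frame of pad_c below 0.012 m and horizontal distance between offcut_48 and pad_d below 0.012 m and angle between the y axis of offcut_48 and the x axis of pad_d, either way round below 0.2 rad and z of offcut_48 in the frame of pad_d below 0.012 m) or (y of head_stop in the frame of board below 0 m and horizontal distance between stick_120 and pad_d below 0.012 m and angle between the y axis of stick_120 and the x axis of pad_d, either way round below 0.2 rad and z of stick_120 in the frame of pad_d below 0.012 m and horizontal distance between offcut_75 and pad_c below 0.012 m and angle between the y axis of offcut_75 and the x axis of pad_c, either way round below 0.2 rad and z of offcut_75 in the frame of pad_c below 0.012 m and horizontal distance between offcut_60 and pad_b below 0.012 m and angle between the y axis of offcut_60 and the x axis of pad_b, either way round below 0.2 rad and z of offcut_60 in the frame of pad_b below 0.012 m and horizontal distance between offcut_48 and pad_a below 0.012 m and angle between the y axis of offcut_48 and the x axis of pad_a, either way round below 0.2 rad and z of offcut_48 in the frame of pad_a below 0.012 m))); the robot touches nothing.
It also fails if it takes over 102 s, if anything falls off the work surface, if the arm or the gripper's body presses on something with over 40 N, if the wrist force passes 120 N, or if a joint passes its speed limit or range.

## Working session

There is one attempt and no reset: what is moved stays moved. The work goes in short steps, Python scripts to look and compute and a tool call to move; the robot and the scene stay as the last step left them, time stands still between calls to the robot, and variables do not carry over. Pictures are saved under pics/ and viewed, at most 18 in all, crops included, and the job is handed in when it is done.

Besides the shell and the picture viewer there is one more tool, called after ">>>" as a command line: name --pt "numbers of a row" for each row, then --argument value for the rest. drive_tool: Moves the arm, as the interface text tells. Its arguments: {"type":"object","properties":{"rows":{"type":"array"},"force":{"type":"number"}},"required":["rows"]}

```bash
ls; mkdir -p pics
python3 - <<'E'
from workcell import status, read_camera, masks_of
import cv2,pickle
s=status.read_state();print(s)
D={}
for n in ["top","scene"]:
    p=read_camera(n);D[n]=p;cv2.imwrite(f"pics/{n}0.png",p["color"][:,:,::-1])
    print(n,p["intrinsics"],p["world_from_camera"],[k for k in p])
    for k in ["stick_120","offcut_75","offcut_60","offcut_48","pad_a","head_stop","board"]:
        for m in masks_of(p,k): print(k,round(m["score"],2),m["bbox"],int(m["mask"].sum()))
E
```

```text
pics
{'time': 0.0, 'q': array([-1.17092448e+00,  2.64763182e-01,  1.60538052e+00, -1.64116758e-05,
        1.27368339e+00, -3.69204217e-02]), 'joint_vel': array([ 0.00136029, -0.00136836,  0.0010398 , -0.0012375 ,  0.00067328,
       -0.00118033]), 'joint_torque': array([ 1.12318616e-03, -5.15109122e+01, -3.67311609e+01,  6.59872327e-06,
        1.30078092e-02,  9.40837594e-06]), 'tool_pos': array([ 0.2852173 , -0.61089786,  0.19795182]), 'tcp_rot': array([-3.06482341e+00, -6.80202274e-01,  6.57241066e-04]), 'wrist_force': array([ 0.12948843, -0.51546774,  0.3449592 ]), 'torque': array([-0.0075209 ,  0.01808285,  0.00019686]), 'grip_force': 0.0, 'width': 0.9992967088404185}
top [[515.4561858    0.         322.94678794]
 [  0.         515.4561858  240.57940534]
 [  0.           0.           1.        ]] [[-0.00956981  0.99040662 -0.13785193  0.37027826]
 [-0.99968993 -0.00630668  0.02408865 -0.03672804]
 [ 0.02298817  0.13803971  0.99015988  1.24741975]
 [ 0.          0.          0.          1.        ]] ['color', 'intrinsics', 'world_from_camera', 'shot']
stick_120 0.67 [349.0, 283.8
[... 1586 characters left out ...]
offcut_75 0.52 [389.9, 346.3, 405.6, 360.6] 195
offcut_60 0.73 [368.0, 398.9, 402.3, 410.4] 366
offcut_60 0.71 [302.3, 273.1, 319.2, 289.4] 170
offcut_60 0.55 [342.0, 286.4, 356.2, 311.7] 227
offcut_60 0.52 [389.9, 346.3, 405.6, 360.6] 195
offcut_48 0.73 [368.0, 398.9, 402.3, 410.4] 366
offcut_48 0.71 [302.3, 273.1, 319.2, 289.4] 170
offcut_48 0.55 [342.0, 286.4, 356.2, 311.7] 227
offcut_48 0.52 [389.9, 346.3, 405.6, 360.6] 195
pad_a 0.74 [223.2, 186.1, 264.7, 203.8] 392
pad_a 0.59 [269.0, 229.2, 298.8, 244.2] 264
pad_a 0.58 [247.5, 215.1, 288.5, 230.7] 335
head_stop 0.74 [252.9, 162.0, 270.4, 179.4] 165
board 0.84 [211.0, 172.0, 318.2, 261.9] 2796
board 0.71 [251.7, 162.7, 268.6, 182.4] 181
```

Run:
```python
import cv2
a=cv2.imread("pics/top0.png")[200:320,130:530];cv2.imwrite("pics/top0c.png",cv2.resize(a,(800,240),interpolation=2))
b=cv2.imread("pics/scene0.png");cv2.imwrite("pics/scene0c.png",cv2.resize(b[150:430,190:450],(557,600),interpolation=2))
```

```text
(no output)
```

View pics/top0.png

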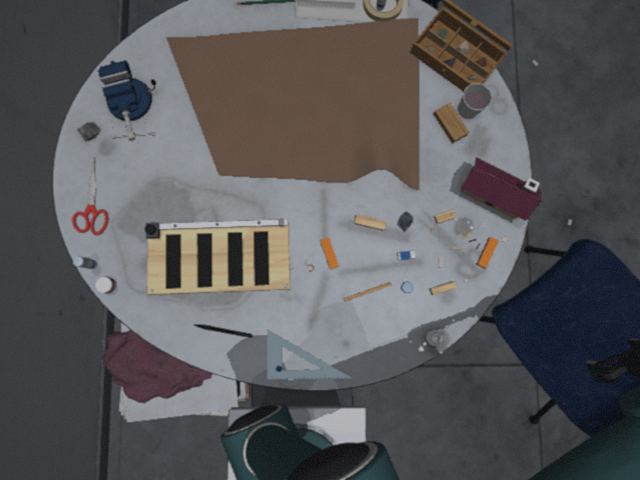

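View pics/top0c.png

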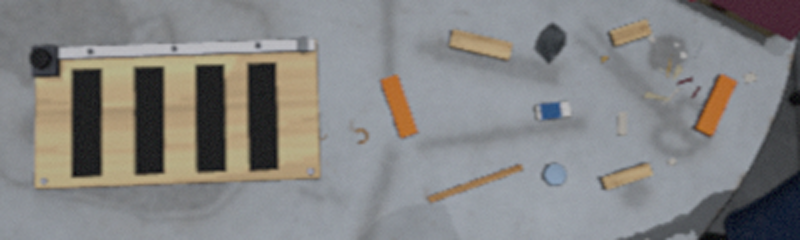

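View pics/scene0c.png

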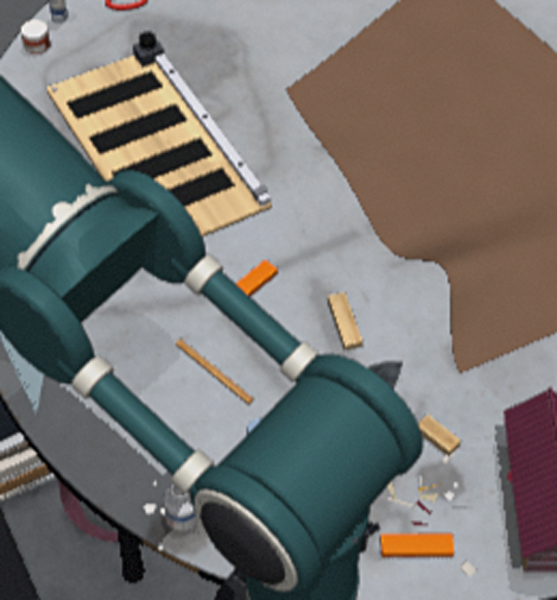

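The top view shows the head stop at px (151,230), which is the +y end. That gives pad a (174,261)=120, b (204,260)=75, c (235,259)=60, d (261,258)=48. The pieces are the stick at (367,292) and light bars at (369,222), (445,216) and (443,288). The orange bars at (330,253) and (487,253) are decoys. Next: coarse positions and the wrist camera.

```bash
cat > h.py <<'E'
import numpy as np,cv2
from scipy.spatial.transform import Rotation as R
from workcell import status, read_camera, masks_of
def cam(n):
    s=status.read_state(); p=read_camera(n)
    if n=="wrist":
        T=np.eye(4);T[:3,:3]=R.from_rotvec(s["tcp_rot"]).as_matrix();T[:3,3]=s["tool_pos"]
        p["W"]=T@p["mount"]
    else: p["W"]=p["world_from_camera"]
    return p
def toplane(p,uv,z):
    uv=np.atleast_2d(uv).astype(float);K=p["intrinsics"];W=p["W"]
    d=np.c_[(uv[:,0]-K[0,2])/K[0,0],-(uv[:,1]-K[1,2])/K[1,1],-np.ones(len(uv))]@W[:3,:3].T
    return W[:3,3]+d*((z-W[2,3])/d[:,2])[:,None]
def tri(p1,uv1,p2,uv2):
    a=p1["W"][:3,3];b=p2["W"][:3,3]
    u=(toplane(p1,uv1,0)[0]-a);v=(toplane(p2,uv2,0)[0]-b)
    t=np.linalg.lstsq(np.c_[u,-v],b-a,rcond=None)[0]
    P,Q=a+t[0]*u,b+t[1]*v
    return (P+Q)/2,np.linalg.norm(P-Q)
def rect(p,mask,z):
    """centre, length, width, long-axis angle (deg) of a mask laid on plane z"""
    ys,xs=np.nonzero(mask);P=toplane(p,np.c_[xs,ys],z)[:,:2]
    (c,(w,h),a)=cv2.minAreaRect((P*1000).astype(np.float32))
    if h>w: w,h,a=h,w,a+90
    return np.array(c)/1000,w,h,(a+90)%180-90
def pose():
    s=status.read_state();M=R.from_rotvec(s["tcp_rot"]).as_matrix()
    return s["tool_pos"],M,s
E
python3 - <<'E'
from h import *
p=cam("top")
for n,uv,z in [("stick",(367,292),.006),("b1",(369,222),.012),("b2",(445,216),.014),("b3",(443,288),.014),("a",(174,261),.014),("b",(204,260),.014),("c",(235,259),.014),("d",(261,258),.014),("org1",(330,253),.012),("org2",(487,253),.012)]:
    print(n,toplane(p,uv,z)[0].round(3))
w=cam("wrist");print(w["intrinsics"],w["mount"].round(3),{k:v for k,v in w.items() if k not in("color","intrinsics","mount","W")})
print(pose()[1].round(3))
cv2.imwrite("pics/w0.png",w["color"][:,:,::-1])
E
```

```text
stick [ 0.418 -0.172  0.006]
b1 [ 0.587 -0.18   0.012]
b2 [ 0.601 -0.366  0.014]
b3 [ 0.425 -0.354  0.014]
a [0.495 0.289 0.014]
b [0.497 0.218 0.014]
c [0.499 0.144 0.014]
d [0.501 0.082 0.014]
org1 [ 0.512 -0.084  0.012]
org2 [ 0.509 -0.465  0.012]
[[359.30942067   0.         320.59814826]
 [  0.         359.30942067 234.927796  ]
 [  0.           0.           1.        ]] [[-0.001  0.946  0.323  0.084]
 [ 1.     0.     0.001 -0.002]
 [ 0.001  0.323 -0.946 -0.174]
 [ 0.     0.     0.     1.   ]] {'shot': 4}
[[ 0.906  0.423  0.   ]
 [ 0.423 -0.906 -0.   ]
 [ 0.     0.    -1.   ]]
```

View pics/w0.png

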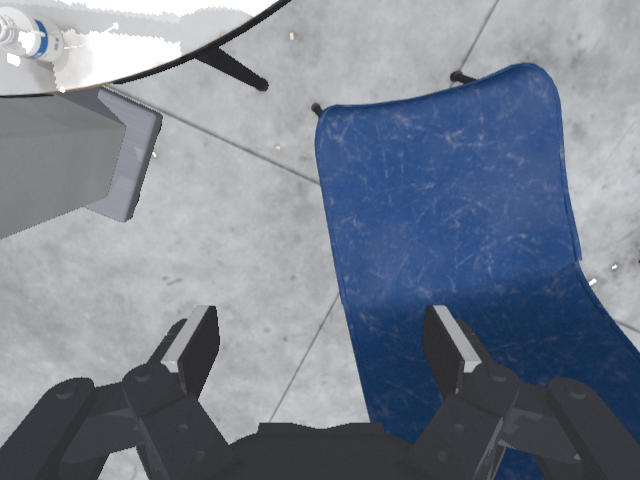

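>>> drive_tool --pt "0 0 0 0.0295 -0.0217 0 1" --pt "0 0 0 0.0295 -0.0217 0 1" --pt "0 0 0 0.0295 -0.0217 0 1" --pt "0 0 0 0.0295 -0.0217 0 1" --pt "0 0 0 0.0295 -0.0217 0 1" --pt "0 0 0 0.0295 -0.0217 0 1" --pt "0 0 0 0.0295 -0.0217 0 1" --pt "0 0 0 0.0295 -0.0217 0 1" --force 30

```text
time: 1.57
tool_pos: [0.4265, -0.3529, 0.1995]
tcp_rot: [3.067, 0.68, 0.001]
wrist_force: [1.2, 0.1, 0.5]
width: 1.003
grip_force: 0.0
```

>>> drive_tool --pt "0 0 0 0 0 0 1" --pt "0 0 0 0 0 0 1" --pt "0 0 0 0 0 0 1"

```text
time: 1.82
tool_pos: [0.4261, -0.3547, 0.1995]
tcp_rot: [3.066, 0.682, -0.0]
wrist_force: [0.3, -0.6, 0.8]
width: 1.0
grip_force: 0.0
```

```bash
cat >> h.py <<'E'
def look(tag,z,names=("offcut_75","stick_120"),pic=False):
    p=cam("wrist");t,M,s=pose();print("tcp",t.round(4),"psi",np.degrees(np.arctan2(M[1,0],M[0,0])).round(2),"width",round(s["width"],3),"F",s["wrist_force"].round(1),"t",round(s["time"],2))
    if pic: cv2.imwrite(f"pics/{tag}.png",p["color"][:,:,::-1])
    for n in names:
        for m in masks_of(p,n):
            c,l,w,a=rect(p,m["mask"],z);col=p["color"][m["mask"]].mean(0).astype(int)
            print(n,round(m["score"],2),np.round(m["bbox"]).astype(int),"c",c.round(4),"LxW",round(l,1),round(w,1),"ang",round(a,1),col)
    return p
E
python3 - <<'E'
from h import *
look("w1",.013,pic=True)
E
```

```text
tcp [ 0.4257 -0.3552  0.1995] psi 25.02 width 1.002 F [0.5 0.  0.1] t 1.87
offcut_75 0.72 [61  2 95 22] c [ 0.4872 -0.0906] LxW 26.7 19.8 ang -71.4 [189 120  44]
offcut_75 0.63 [290 186 346 207] c [ 0.4275 -0.3493] LxW 59.1 17.8 ang -72.6 [192 171 135]
offcut_75 0.63 [416 133 492 195] c [ 0.5125 -0.4603] LxW 75.2 25.5 ang -26.9 [202 134  54]
offcut_75 0.56 [384   6 443  45] c [ 0.6004 -0.3608] LxW 49.1 22.2 ang -72.7 [189 166 130]
stick_120 0.64 [ 88 112 215 135] c [ 0.422  -0.1729] LxW 118.7 9.5 ang -70.9 [177 145 103]
stick_120 0.26 [384   9 445  42] c [ 0.6005 -0.3614] LxW 49.3 22.4 ang -71.9 [188 165 129]
```

View pics/w1.png

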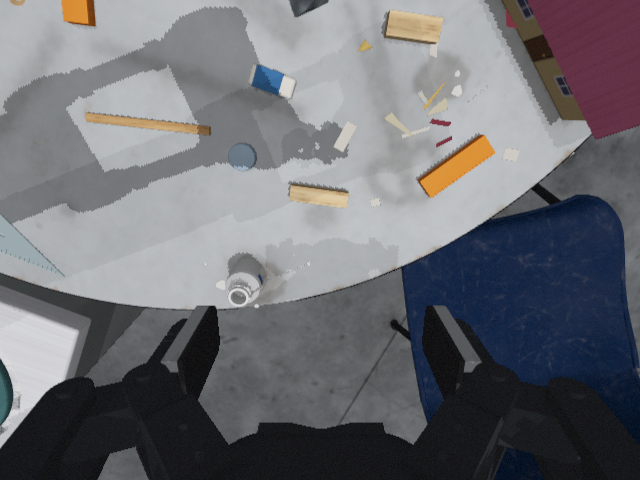

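Wrist view: the 60 piece is at px (318,195), the 48 at (414,26) and the stick at (148,123). The orange decoys are at (457,165) and (78,10), and a bottle is at (242,285). I'll turn to align with the 60 and descend for a second view.

>>> drive_tool --pt "0 0 -6.9 0 0 0.008 0.6" --pt "0 0 -6.9 0 0 0.008 0.6" --pt "0 0 -6.9 0 0 0.008 0.6" --pt "0 0 -6.9 0 0 0.008 0.6" --pt "0 0 -6.9 0 0 0.008 0.6" --pt "0 0 -6.9 0 0 0.008 0.6" --pt "0 0 -6.9 0 0 0.008 0.6" --pt "0 0 -6.9 0 0 0.008 0.6"

```text
time: 2.63
tool_pos: [0.4252, -0.3558, 0.1348]
tcp_rot: [-2.399, -2.029, 0.0]
wrist_force: [0.2, -1.1, -0.0]
width: 0.599
grip_force: 0.0
```

>>> drive_tool --pt "0 0 -6.9 0 0 0.008 0.6" --pt "0 0 -6.9 0 0 0.008 0.6" --pt "0 0 -6.9 0 0 0.008 0.6" --pt "0 0 -6.9 0 0 0.008 0.6" --pt "0 0 0 0 0 0 0.6" --pt "0 0 0 0 0 0 0.6"

```text
time: 3.13
tool_pos: [0.425, -0.3551, 0.1027]
tcp_rot: [-1.856, -2.533, -0.0]
wrist_force: [0.2, -0.6, -0.9]
width: 0.6
grip_force: 0.0
```

Run:
```python
from h import *
look("w2",.014,names=("offcut_60","stick_120"),pic=True)
```

```text
tcp [ 0.4255 -0.3553  0.1033] psi 107.56 width 0.602 F [ 0.4 -0.4 -0.3] t 3.18
offcut_60 0.86 [572  12 638 116] c [ 0.5804 -0.1883] LxW 61.9 28.0 ang 76.6 [171 152 121]
offcut_60 0.77 [499 264 540 324] c [ 0.5962 -0.3597] LxW 53.9 27.1 ang -71.5 [166 146 114]
offcut_60 0.73 [316 179 336 264] c [ 0.4257 -0.3491] LxW 63.7 16.5 ang -72.7 [168 149 117]
offcut_60 0.59 [339 329 393 392] c [ 0.5063 -0.4565] LxW 74.8 26.8 ang -27.8 [191 124  49]
stick_120 0.76 [391   0 409  61] c [ 0.4317 -0.211 ] LxW 33.9 8.8 ang -71.2 [173 139  95]
```

View pics/w2.png

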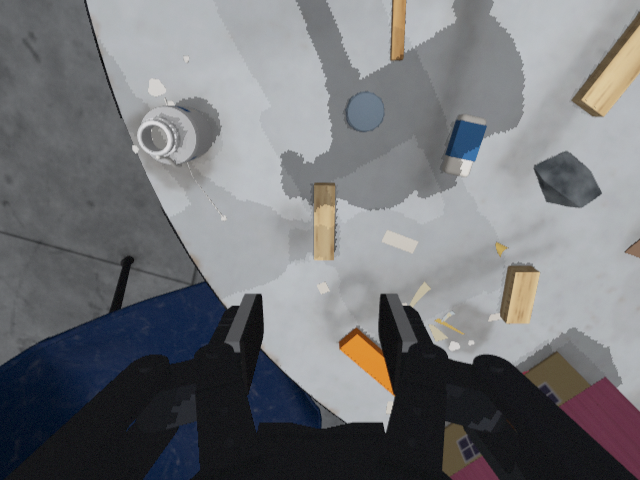

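>>> drive_tool --pt "0 0 0 0.0052 0.002 0.02 0.6" --pt "0 0 0 0 0 0.02 0.6" --pt "0 0 0 0 0 0.02 0.6" --pt "0 0 0 0 0 0.02 0.6" --pt "0 0 0 0 0 0.016 0.6" --pt "0 0 0 0 0 0 0.6" --pt "0 0 0 0 0 0 0.6"

```text
time: 3.87
tool_pos: [0.4258, -0.3486, 0.007]
tcp_rot: [-1.851, -2.536, -0.0]
wrist_force: [0.4, -0.9, 0.5]
width: 0.599
grip_force: 0.0
```

>>> drive_tool --pt "0 0 0 0 0 0 0" --pt "0 0 0 0 0 0 0" --pt "0 0 0 0 0 0 0" --pt "0 0 0 0 0 0 0" --pt "0 0 0 0 0 0 0" --pt "0 0 0 0 0 0 0" --pt "0 0 0 0 0 0 0"

```text
time: 4.45
tool_pos: [0.4263, -0.349, 0.0075]
tcp_rot: [1.85, 2.538, -0.0]
wrist_force: [-0.3, 0.4, -0.7]
width: -0.001
grip_force: 0.0
```

Run:
```python
from h import *
look("w3",.014,names=("offcut_60",),pic=True)
```

```text
tcp [ 0.4263 -0.3489  0.0074] psi 107.83 width -0.001 F [-0.2  0.2 -0. ] t 4.5
offcut_60 0.79 [304 223 337 291] c [ 0.4212 -0.3344] LxW 35.0 15.8 ang -73.1 [124 107  82]
offcut_60 0.76 [564 339 632 418] c [ 0.5939 -0.3587] LxW 56.0 30.8 ang -72.3 [153 133 103]
```

View pics/w3.png

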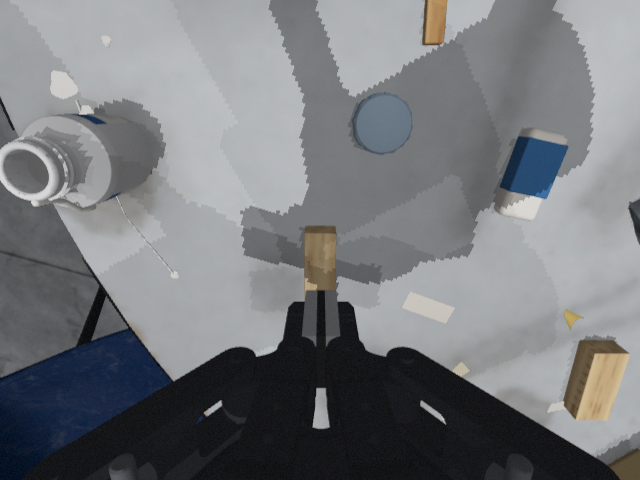

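The fingers shut without touching the piece. It still lies at px (320,258) and the tips look to end above it, so they seem higher than the TCP reading implies. I'll reopen and feel downward in small steps.

>>> drive_tool --pt "0 0 0 0 0 0 0.45" --pt "0 0 0 0 0 0 0.45" --pt "0 0 0 0 0 0 0.45" --pt "0 0 0 0 0 0 0.45" --pt "0 0 0 0 0 0.003 0.45" --pt "0 0 0 0 0 0.003 0.45" --pt "0 0 0 0 0 0 0.45"

```text
time: 5.13
tool_pos: [0.4257, -0.3484, 0.0004]
tcp_rot: [-1.85, -2.538, -0.0]
wrist_force: [-0.3, 0.3, -0.4]
width: 0.45
grip_force: 0.0
```

Run:
```python
from h import *
look("w4",.014,names=("offcut_60",),pic=True)
```

```text
tcp [ 0.4258 -0.3485  0.0006] psi 107.83 width 0.452 F [-0.2  0.4 -0.4] t 5.18
offcut_60 0.86 [572 347 640 430] c [ 0.5935 -0.3586] LxW 56.1 30.7 ang -72.2 [151 131 101]
offcut_60 0.68 [304 230 335 347] c [ 0.4253 -0.348 ] LxW 63.2 15.9 ang -72.9 [145 126  97]
```

View pics/w4.png

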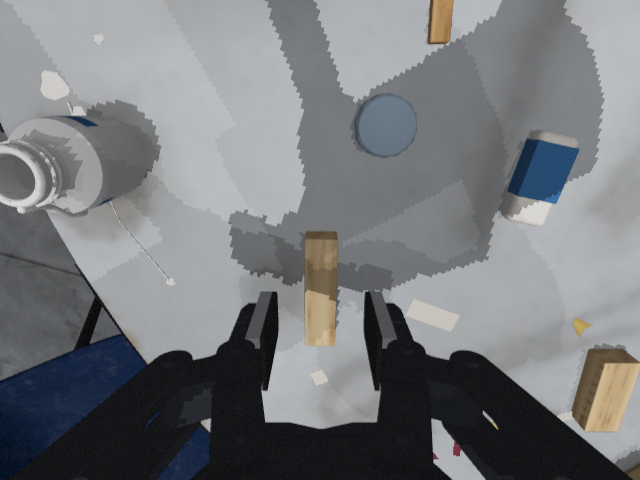

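Both pads show beside the piece, with a gap of cols 278–363. That puts the tips about 25–30 mm above the TCP reading, so I'll keep going down while watching the force.

>>> drive_tool --pt "0 0 0 0 0 0.004 0.45" --pt "0 0 0 0 0 0.004 0.45" --pt "0 0 0 0 0 0.004 0.45" --pt "0 0 0 0 0 0 0.45" --pt "0 0 0 0 0 0 0.45"

```text
time: 5.65
tool_pos: [0.4258, -0.3485, -0.0113]
tcp_rot: [-1.85, -2.538, -0.0]
wrist_force: [0.2, -0.3, 0.2]
width: 0.451
grip_force: 0.0
```

>>> drive_tool --pt "0 0 0 0 0 0.003 0.45" --pt "0 0 0 0 0 0.003 0.45" --pt "0 0 0 0 0 0 0.45"

```text
time: 5.9
tool_pos: [0.4259, -0.3486, -0.0173]
tcp_rot: [-1.85, -2.538, -0.0]
wrist_force: [-0.1, 0.9, -0.2]
width: 0.45
grip_force: 0.0
```

>>> drive_tool --pt "0 0 0 0 0 0 0" --pt "0 0 0 0 0 0 0" --pt "0 0 0 0 0 0 0" --pt "0 0 0 0 0 0 0" --pt "0 0 0 0 0 0 0"

```text
time: 6.32
tool_pos: [0.4263, -0.349, -0.0166]
tcp_rot: [1.85, 2.539, -0.0]
wrist_force: [-0.6, -0.5, -0.5]
width: -0.0
grip_force: 0.0
```

>>> drive_tool --pt "0 0 0 0 0 0 0.4" --pt "0 0 0 0 0 0 0.4" --pt "0 0 0 0 0 0 0.4" --pt "0 0 0 0 0 0.003 0.4" --pt "0 0 0 0 0 0.003 0.4" --pt "0 0 0 0 0 0 0.4"

```text
time: 6.82
tool_pos: [0.4257, -0.3484, -0.0235]
tcp_rot: [-1.85, -2.538, -0.0]
wrist_force: [-0.0, 0.2, 0.5]
width: 0.401
grip_force: 0.0
```

>>> drive_tool --pt "0 0 0 0 0 0.002 0.4" --pt "0 0 0 0 0 0.002 0.4" --pt "0 0 0 0 0 0 0.4"

```text
time: 7.07
tool_pos: [0.4259, -0.3486, -0.0273]
tcp_rot: [-1.85, -2.538, -0.0]
wrist_force: [1.1, 0.3, 0.6]
width: 0.398
grip_force: 0.0
```

>>> drive_tool --pt "0 0 0 0 0 0 0" --pt "0 0 0 0 0 0 0" --pt "0 0 0 0 0 0 0" --pt "0 0 0 0 0 0 0" --pt "0 0 0 0 0 0 0"

```text
time: 7.48
tool_pos: [0.4263, -0.3489, -0.0267]
tcp_rot: [1.85, 2.539, -0.0]
wrist_force: [0.9, 0.9, 1.6]
width: 0.172
grip_force: 31.0
```

Grasped: width 0.172, about 15 mm, with the tips ~34 mm above the reported TCP. Lift, turn to ψ≈180 and go to the pads.

>>> drive_tool --pt "0 0 0 0 0 -0.01 0" --pt "0 0 0 0 0 -0.015 0" --pt "0 0 0 0 0 -0.02 0" --pt "0 0 -6.5 0 0 -0.02 0" --pt "0 0 -6.5 0 0 -0.02 0" --pt "0 0 -6.5 0 0 -0.02 0" --pt "0 0 -6.5 0 0 -0.02 0" --pt "0 0 -6.5 0 0 -0.02 0"

```text
time: 8.15
tool_pos: [0.4262, -0.3489, 0.1201]
tcp_rot: [1.058, 2.958, -0.0]
wrist_force: [-0.0, 0.6, -1.2]
width: 0.178
grip_force: 30.9
```

>>> drive_tool --pt "0 0 -6.5 0 0 -0.02 0" --pt "0 0 -6.5 0 0 -0.015 0" --pt "0 0 -6.5 0 0 0 0" --pt "0 0 -6.5 0 0 0 0" --pt "0 0 -6.5 0 0 0 0" --pt "0 0 -6.5 0 0 0 0"

```text
time: 8.65
tool_pos: [0.4263, -0.3489, 0.1543]
tcp_rot: [0.01, 3.141, -0.001]
wrist_force: [-0.4, 0.4, 0.5]
width: 0.175
grip_force: 30.9
```

>>> drive_tool --pt "0 0 0 -0.005 0.02 0 0" --pt "0 0 0 -0.005 0.036 0 0" --pt "0 0 0 -0.005 0.036 0 0" --pt "0 0 0 -0.005 0.036 0 0" --pt "0 0 0 -0.005 0.036 0 0" --pt "0 0 0 -0.005 0.036 0 0" --pt "0 0 0 -0.005 0.036 0 0" --pt "0 0 0 -0.005 0.036 0 0"

```text
time: 9.32
tool_pos: [0.4694, -0.0757, 0.1542]
tcp_rot: [0.019, 3.14, -0.0]
wrist_force: [0.2, -0.4, -0.3]
width: 0.177
grip_force: 30.9
```

>>> drive_tool --pt "0 0 0 -0.005 0.036 0 0" --pt "0 0 0 -0.005 0.036 0 0" --pt "0 0 0 -0.005 0.036 0 0" --pt "0 0 0 -0.005 0.036 0 0" --pt "0 0 0 -0.005 0.036 0 0" --pt "0 0 0 -0.005 0.025 0 0" --pt "0 0 0 -0.003 0.015 0 0" --pt "0 0 0 0 0 0 0"

```text
time: 9.98
tool_pos: [0.5055, 0.1452, 0.1542]
tcp_rot: [0.013, 3.14, 0.002]
wrist_force: [-0.3, -0.1, -0.1]
width: 0.172
grip_force: 30.9
```

```bash
cat >> h.py <<'E'
def pads(p,z=.014,v=75):
    """dark-pad blobs by the network, on plane z"""
    out=[]
    for m in masks_of(p,"pad_a"):
        c,l,w,a=rect(p,m["mask"],z);print("pad",round(m["score"],2),np.round(m["bbox"]).astype(int),"c",c.round(4),"LxW",round(l,1),round(w,1),"ang",round(a,1))
E
python3 - <<'E'
from h import *
p=look("w5",.014,names=("offcut_60",),pic=True);pads(p)
t=cam("top");pads(t)
E
```

```text
tcp [0.5051 0.1435 0.1539] psi 179.5 width 0.168 F [-0.2 -0.4 -0.6] t 10.03
offcut_60 0.72 [ 43 178 113 256] c [ 0.5101 -0.0715] LxW 74.0 30.6 ang 18.7 [193 125  50]
offcut_60 0.71 [  0 278  39 311] c [ 0.588  -0.1482] LxW 37.2 29.5 ang 75.1 [165 147 117]
offcut_60 0.65 [300 246 340 381] c [0.618 0.146] LxW 151.6 37.3 ang -0.6 [140 122  93]
pad 0.91 [301 127 342 263] c [0.4967 0.1489] LxW 125.0 35.5 ang 1.6
pad 0.86 [379 125 429 267] c [0.4967 0.2211] LxW 129.1 36.8 ang 1.4
pad 0.77 [228 130 278 274] c [0.5003 0.087 ] LxW 129.6 37.0 ang 1.3
pad 0.56 [460 119 514 264] c [0.4946 0.295 ] LxW 129.3 37.8 ang 2.0
pad 0.94 [166 246 180 291] c [0.4773 0.2925] LxW 97.5 35.6 ang 1.6
pad 0.86 [253 234 271 288] c [0.5024 0.0835] LxW 128.3 35.9 ang 0.5
pad 0.75 [232 233 244 283] c [0.5022 0.1392] LxW 123.1 24.0 ang 6.2
pad 0.74 [195 254 210 287] c [0.4711 0.2188] LxW 76.5 35.7 ang 1.4
```

View pics/w5.png

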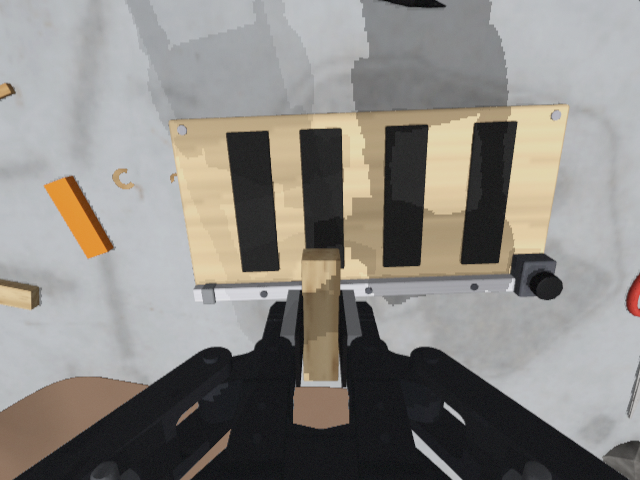

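Pads measured on z=14 mm come out 129×37 mm (a fit): a (.4946,.295), b (.4967,.221), c (.499,.148), d (.500,.087), with the long axis at ~1.5°. The head stop at px (540,280) is next to pad a. I'll place the 60 on c.

>>> drive_tool --pt "0 0 -2 0.006 0.0035 0.03 0" --pt "0 0 0 0 0 0.035 0" --pt "0 0 0 0 0 0.035 0" --pt "0 0 0 0 0 0.03 0" --pt "0 0 0 0 0 0.02 0" --pt "0 0 0 0 0 0.01 0" --pt "0 0 0 0 0 0 0" --pt "0 0 0 0 0 0 0"

```text
time: 10.9
tool_pos: [0.4993, 0.1451, -0.0064]
tcp_rot: [0.035, -3.141, 0.0]
wrist_force: [0.6, -0.3, -0.4]
width: 0.175
grip_force: 30.9
```

>>> drive_tool --pt "0 0 0 0 0 0.004 0" --pt "0 0 0 0 0 0 0" --pt "0 0 0 0 0 0 0"

```text
time: 11.15
tool_pos: [0.5003, 0.146, -0.0094]
tcp_rot: [-0.036, 3.139, 0.001]
wrist_force: [0.8, 0.4, 0.1]
width: 0.177
grip_force: 30.9
```

>>> drive_tool --pt "0 0 0 0 0 0.0025 0" --pt "0 0 0 0 0 0 0" --pt "0 0 0 0 0 0 0"

```text
time: 11.4
tool_pos: [0.4997, 0.146, -0.0127]
tcp_rot: [-0.037, 3.14, 0.0]
wrist_force: [1.0, 0.0, 1.3]
width: 0.173
grip_force: 31.1
```

>>> drive_tool --pt "0 0 0 0 0 0 0.45" --pt "0 0 0 0 0 0 0.45" --pt "0 0 0 0 0 0 0.45" --pt "0 0 0 0 0 0 0.45" --pt "0 0 0 0 0 -0.015 0.45" --pt "0 0 0 0 0 -0.03 0.45" --pt "0 0 0 0 0 -0.04 0.45" --pt "0 0 0 0 0 -0.04 0.45"

```text
time: 12.07
tool_pos: [0.4974, 0.1453, 0.1117]
tcp_rot: [0.036, -3.138, 0.001]
wrist_force: [0.4, 0.3, -0.6]
width: 0.453
grip_force: 0.0
```

>>> drive_tool --pt "0 0 0 0 0 -0.03 0.45" --pt "0 0 0 0.02 0 0 0.45" --pt "0 0 0 0 0 0 0.45" --pt "0 0 0 0 0 0 0.45"

```text
time: 12.4
tool_pos: [0.4785, 0.1452, 0.1417]
tcp_rot: [-0.037, 3.141, -0.0]
wrist_force: [-0.2, 0.1, -0.3]
width: 0.448
grip_force: 0.0
```

Run:
```python
from h import *
p=look("w6",.028,names=("offcut_60","offcut_75"),pic=True);pads(p)
```

```text
tcp [0.4784 0.1451 0.1409] psi -178.66 width 0.449 F [-0.2 -0.4 -0.5] t 12.45
offcut_60 0.96 [  0 301  34 334] c [ 0.5794 -0.1309] LxW 28.9 27.1 ang -14.8 [156 138 109]
offcut_60 0.8 [313 205 331 276] c [0.4995 0.1477] LxW 61.7 15.4 ang 0.9 [169 149 116]
offcut_60 0.79 [ 40 202 107 281] c [ 0.5045 -0.0614] LxW 70.0 28.2 ang 18.7 [189 121  45]
offcut_60 0.15 [  0 104  15 122] c [ 0.4014 -0.0936] LxW 11.9 8.8 ang -14.8 [145 119  87]
offcut_75 0.96 [  0 301  34 334] c [ 0.5794 -0.1309] LxW 28.9 27.1 ang -14.8 [156 138 109]
offcut_75 0.8 [313 205 331 276] c [0.4995 0.1477] LxW 61.7 15.4 ang 0.9 [169 149 116]
offcut_75 0.79 [ 40 202 107 281] c [ 0.5045 -0.0614] LxW 70.0 28.2 ang 18.7 [189 121  45]
offcut_75 0.15 [  0 104  15 122] c [ 0.4014 -0.0936] LxW 11.9 8.8 ang -14.8 [145 119  87]
pad 0.9 [458 160 520 302] c [0.4941 0.2954] LxW 128.9 36.6 ang 1.6
pad 0.88 [228 161 275 302] c [0.5001 0.0875] LxW 128.3 36.9 ang 1.9
pad 0.71 [305 163 346 300] c [0.4984 0.149 ] LxW 129.2 37.1 ang 0.9
pad 0.64 [379 162 434 300] c [0.4968 0.2212] LxW 130.9 37.5 ang 1.4
```

View pics/w6.png

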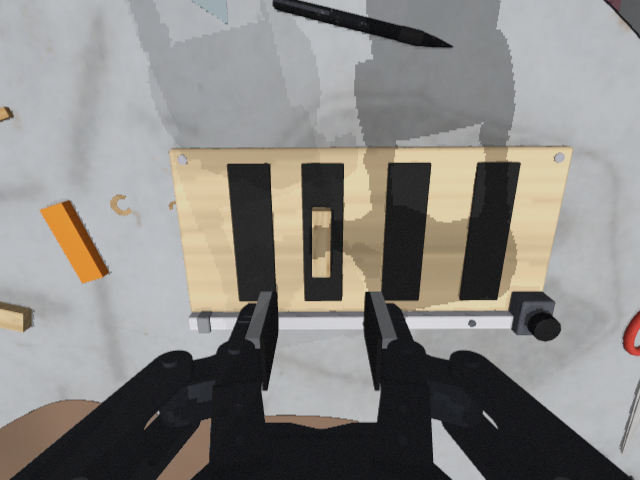

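The 60 sits centred on pad c at px (321,242), within 2 mm. Next, the 75 near (.585,-.18).

>>> drive_tool --pt "0 0 0 -0.01 -0.033 0 0.6" --pt "0 0 0 -0.01 -0.033 0 0.6" --pt "0 0 0 -0.01 -0.033 0 0.6" --pt "0 0 0 -0.01 -0.033 0 0.6" --pt "0 0 0 -0.01 -0.033 0 0.6" --pt "0 0 0 -0.01 -0.033 0 0.6" --pt "0 0 0 -0.01 -0.033 0 0.6" --pt "0 0 0 -0.01 -0.033 0 0.6"

```text
time: 13.27
tool_pos: [0.5652, -0.1186, 0.1403]
tcp_rot: [0.036, -3.139, -0.001]
wrist_force: [0.5, 1.0, -1.7]
width: 0.599
grip_force: 0.0
```

>>> drive_tool --pt "0 0 0 -0.01 -0.033 0 0.6" --pt "0 0 0 -0.01 -0.031 0 0.6" --pt "0 0 7 0 0 0 0.6" --pt "0 0 7 0 0 0 0.6" --pt "0 0 7 0 0 0 0.6" --pt "0 0 7 0 0 0 0.6" --pt "0 0 7 0 0 0 0.6" --pt "0 0 7 0 0 0 0.6"

```text
time: 13.93
tool_pos: [0.5862, -0.1805, 0.1399]
tcp_rot: [-1.1, -2.94, 0.0]
wrist_force: [-0.2, -0.3, -0.6]
width: 0.602
grip_force: 0.0
```

>>> drive_tool --pt "0 0 7 0 0 0 0.6" --pt "0 0 7 0 0 0 0.6" --pt "0 0 7 0 0 0 0.6" --pt "0 0 7 0 0 0 0.6" --pt "0 0 7 0 0 0 0.6" --pt "0 0 7 0 0 0 0.6" --pt "0 0 7 0 0 0 0.6" --pt "0 0 7 0 0 0 0.6"

```text
time: 14.6
tool_pos: [0.5863, -0.1804, 0.1401]
tcp_rot: [-2.352, -2.08, 0.002]
wrist_force: [0.1, -1.1, -0.5]
width: 0.6
grip_force: 0.0
```

>>> drive_tool --pt "0 0 7 0 0 0 0.6" --pt "0 0 0 0 0 0 0.6" --pt "0 0 0 0 0 0 0.6"

```text
time: 14.85
tool_pos: [0.5863, -0.1803, 0.1404]
tcp_rot: [-2.466, -1.944, 0.002]
wrist_force: [-0.3, 0.9, 0.4]
width: 0.598
grip_force: 0.0
```

Run:
```python
from h import *
p=look("w7",.012,names=("offcut_75",),pic=True)
```

```text
tcp [ 0.5864 -0.1803  0.1407] psi 76.51 width 0.6 F [0.7 0.6 0.1] t 14.9
offcut_75 0.95 [308 166 337 252] c [ 0.588  -0.1767] LxW 75.4 21.5 ang 76.8 [180 159 124]
offcut_75 0.9 [359 349 394 396] c [ 0.6016 -0.3576] LxW 56.5 22.0 ang -73.6 [162 141 108]
offcut_75 0.78 [160  80 248 151] c [ 0.5143 -0.0769] LxW 75.8 23.8 ang 18.7 [180 108  41]
```

View pics/w7.png

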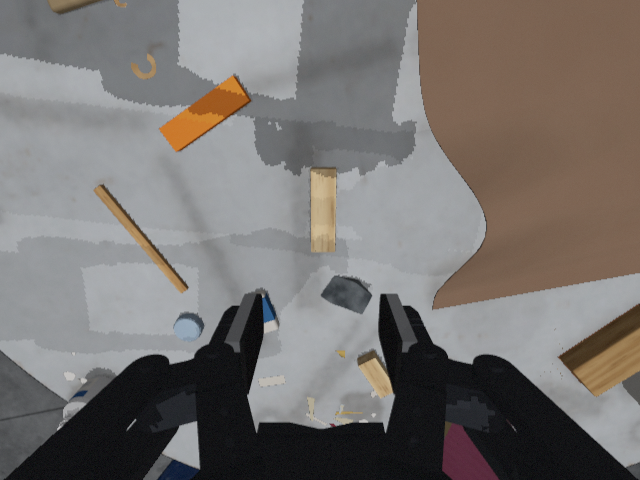

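>>> drive_tool --pt "0 0 0 0.004 0.0007 0.035 0.6" --pt "0 0 0 0 0 0.035 0.6" --pt "0 0 0 0 0 0.035 0.6" --pt "0 0 0 0 0 0.035 0.6" --pt "0 0 0 0 0 0.015 0.55" --pt "0 0 0 0 0 0.01 0.5" --pt "0 0 0 0 0 0.0035 0.5" --pt "0 0 0 0 0 0 0.5"

```text
time: 15.62
tool_pos: [0.5883, -0.1766, -0.0271]
tcp_rot: [-2.469, -1.942, 0.001]
wrist_force: [-0.1, 0.2, 0.5]
width: 0.503
grip_force: 0.0
```

>>> drive_tool --pt "0 0 0 0 0 0 0" --pt "0 0 0 0 0 0 0" --pt "0 0 0 0 0 0 0" --pt "0 0 0 0 0 0 0" --pt "0 0 0 0 0 0 0"

```text
time: 16.03
tool_pos: [0.5902, -0.1772, -0.0246]
tcp_rot: [2.467, 1.939, 0.003]
wrist_force: [0.9, 0.3, 6.9]
width: 0.24
grip_force: 30.1
```

>>> drive_tool --pt "0 0 0 0 0 -0.01 0" --pt "0 0 0 0 0 -0.02 0" --pt "0 0 0 0 0 -0.035 0" --pt "0 0 -7 0 0 -0.035 0" --pt "0 0 -7 0 0 -0.025 0" --pt "0 0 -7 0 0 0 0" --pt "0 0 -7 0 0 0 0" --pt "0 0 -7 0 0 0 0"

```text
time: 16.7
tool_pos: [0.5886, -0.1767, 0.1001]
tcp_rot: [1.763, 2.598, 0.001]
wrist_force: [-0.4, 0.4, -0.1]
width: 0.241
grip_force: 29.5
```

>>> drive_tool --pt "0 0 -7 0 0 0 0" --pt "0 0 -7 0 0 0 0" --pt "0 0 -7 0 0 0 0" --pt "0 0 -7 0 0 0 0" --pt "0 0 -7 0 0 0 0" --pt "0 0 -7 0 0 0 0" --pt "0 0 -7 0 0 0 0" --pt "0 0 -7 0 0 0 0"

```text
time: 17.37
tool_pos: [0.5878, -0.1764, 0.0987]
tcp_rot: [-0.337, -3.123, -0.0]
wrist_force: [0.0, -0.4, -0.4]
width: 0.241
grip_force: 29.5
```

>>> drive_tool --pt "0 0 -7 0 0 0 0" --pt "0 0 -7 0 0 0 0" --pt "0 0 0 0.007 0.02 0 0" --pt "0 0 0 0.007 0.036 0 0" --pt "0 0 0 0.007 0.036 0 0" --pt "0 0 0 0.007 0.036 0 0" --pt "0 0 0 0.007 0.036 0 0" --pt "0 0 0 0.007 0.036 0 0"

```text
time: 18.03
tool_pos: [0.5407, 0.0238, 0.0988]
tcp_rot: [-0.036, 3.141, 0.0]
wrist_force: [1.2, 0.4, -0.3]
width: 0.244
grip_force: 29.5
```

>>> drive_tool --pt "0 0 0 0.007 0.036 0 0" --pt "0 0 0 0.007 0.036 0 0" --pt "0 0 0 0.007 0.036 0 0" --pt "0 0 0 0.007 0.036 0 0" --pt "0 0 0 0.007 0.036 0 0" --pt "0 0 0 0.004 0.02 0 0" --pt "0 0 0 0 0 0 0" --pt "0 0 0 0 0 0 0"

```text
time: 18.7
tool_pos: [0.4974, 0.2223, 0.0987]
tcp_rot: [-0.041, 3.141, -0.001]
wrist_force: [-0.5, -0.5, 0.1]
width: 0.241
grip_force: 29.5
```

Run:
```python
from h import *
p=look("w8",.09,names=("offcut_75",),pic=True);pads(p)
```

```text
tcp [0.4977 0.2213 0.0985] psi -178.59 width 0.243 F [-0.1 -0.3  0.1] t 18.75
offcut_75 0.88 [294 229 350 387] c [0.5246 0.2245] LxW 103.6 29.6 ang 1.0 [150 132 102]
offcut_75 0.83 [202 196 232 275] c [0.4782 0.1679] LxW 46.1 14.4 ang 1.2 [192 172 137]
pad 0.93 [292 141 346 228] c [0.4648 0.2211] LxW 65.4 35.4 ang 1.7
pad 0.7 [189 141 253 304] c [0.4986 0.1497] LxW 127.9 36.2 ang 1.5
pad 0.56 [102 140 172 307] c [0.5004 0.088 ] LxW 131.0 38.4 ang 1.6
```

View pics/w8.png

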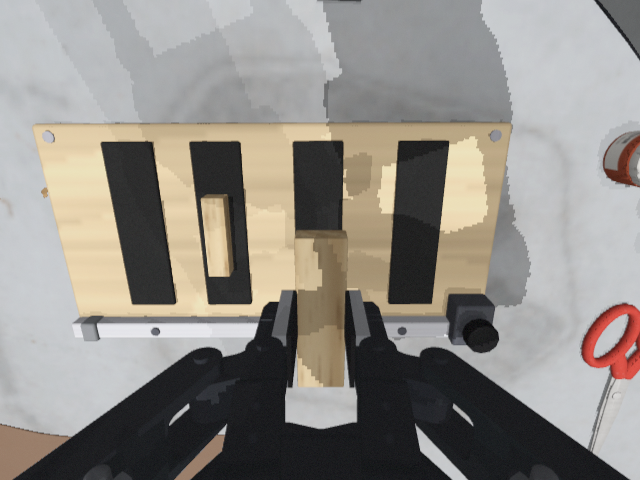

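The 75 hangs level over pad b at px (320,300). Lower it and release.

>>> drive_tool --pt "0 0 0 0.0005 0 0.035 0" --pt "0 0 0 0 0 0.035 0" --pt "0 0 0 0 0 0.02 0" --pt "0 0 0 0 0 0.01 0" --pt "0 0 0 0 0 0.005 0" --pt "0 0 0 0 0 0.003 0" --pt "0 0 0 0 0 0 0" --pt "0 0 0 0 0 0 0"

```text
time: 19.52
tool_pos: [0.4991, 0.2217, -0.0083]
tcp_rot: [-0.036, 3.139, 0.001]
wrist_force: [0.3, 0.2, -0.5]
width: 0.242
grip_force: 29.5
```

>>> drive_tool --pt "0 0 0 0 0 0.0015 0" --pt "0 0 0 0 0 0 0" --pt "0 0 0 0 0 0 0"

```text
time: 19.77
tool_pos: [0.4981, 0.2217, -0.0104]
tcp_rot: [-0.037, 3.14, 0.001]
wrist_force: [0.8, 0.7, 0.3]
width: 0.242
grip_force: 29.5
```

>>> drive_tool --pt "0 0 0 0 0 0 0.45" --pt "0 0 0 0 0 0 0.45" --pt "0 0 0 0 0 0 0.45" --pt "0 0 0 0 0 0 0.45" --pt "0 0 0 0 0 -0.015 0.45" --pt "0 0 0 0 0 -0.03 0.45" --pt "0 0 0 0 0 -0.04 0.45" --pt "0 0 0 0 0 -0.04 0.45"

```text
time: 20.43
tool_pos: [0.496, 0.2209, 0.1137]
tcp_rot: [0.036, -3.138, 0.002]
wrist_force: [1.7, 0.3, 0.2]
width: 0.453
grip_force: 0.0
```

>>> drive_tool --pt "0 0 0 0 0 -0.03 0.45" --pt "0 0 0 0.02 0 0 0.45" --pt "0 0 0 0 0 0 0.45" --pt "0 0 0 0 0 0 0.45"

```text
time: 20.77
tool_pos: [0.477, 0.2209, 0.1438]
tcp_rot: [-0.037, 3.141, -0.0]
wrist_force: [-0.7, 0.0, -0.1]
width: 0.45
grip_force: 0.0
```

Run:
```python
from h import *
p=look("w9",.026,names=("offcut_75",),pic=True);pads(p)
```

```text
tcp [0.4769 0.2207 0.1429] psi -178.65 width 0.446 F [ 0.  -0.8 -0.8] t 20.82
offcut_75 0.93 [222 207 247 275] c [0.5003 0.1487] LxW 62.4 18.9 ang 1.0 [186 165 131]
offcut_75 0.82 [305 196 336 283] c [0.4987 0.2232] LxW 77.9 22.1 ang 1.1 [176 156 122]
offcut_75 0.68 [  0 225  31 280] c [ 0.5184 -0.0438] LxW 57.2 25.6 ang -14.7 [161  99  38]
pad 0.81 [212 163 262 297] c [0.4988 0.1493] LxW 128.8 37.1 ang 1.3
pad 0.68 [378 158 426 302] c [0.4945 0.296 ] LxW 128.8 35.8 ang 1.6
pad 0.64 [295 163 341 298] c [0.4963 0.2219] LxW 130.5 37.3 ang 1.4
pad 0.57 [141 162 196 301] c [0.5007 0.0878] LxW 129.9 37.1 ang 1.7
```

>>> drive_tool --pt "0 0 0 -0.0065 -0.034 0 0.6" --pt "0 0 0 -0.0065 -0.034 0 0.6" --pt "0 0 0 -0.0065 -0.034 0 0.6" --pt "0 0 0 -0.0065 -0.034 0 0.6" --pt "0 0 0 -0.0065 -0.034 0 0.6" --pt "0 0 0 -0.0065 -0.034 0 0.6" --pt "0 0 0 -0.0065 -0.034 0 0.6" --pt "0 0 0 -0.0065 -0.034 0 0.6"

```text
time: 21.58
tool_pos: [0.5355, -0.0516, 0.1422]
tcp_rot: [0.036, -3.139, -0.001]
wrist_force: [1.8, -0.0, -0.4]
width: 0.603
grip_force: 0.0
```

>>> drive_tool --pt "0 0 0 -0.0065 -0.034 0 0.6" --pt "0 0 0 -0.0065 -0.034 0 0.6" --pt "0 0 0 -0.0065 -0.034 0 0.6" --pt "0 0 0 -0.0065 -0.034 0 0.6" --pt "0 0 0 -0.0065 -0.034 0 0.6" --pt "0 0 0 -0.0065 -0.034 0 0.6" --pt "0 0 0 -0.0065 -0.034 0 0.6" --pt "0 0 0 -0.0065 -0.034 0 0.6"

```text
time: 22.25
tool_pos: [0.5937, -0.3223, 0.1415]
tcp_rot: [0.036, -3.139, -0.002]
wrist_force: [0.8, 0.4, 0.4]
width: 0.603
grip_force: 0.0
```

>>> drive_tool --pt "0 0 0 -0.006 -0.034 0 0.6" --pt "0 0 6.7 0 0 0 0.6" --pt "0 0 6.7 0 0 0 0.6" --pt "0 0 6.7 0 0 0 0.6" --pt "0 0 6.7 0 0 0 0.6" --pt "0 0 6.7 0 0 0 0.6" --pt "0 0 6.7 0 0 0 0.6" --pt "0 0 6.7 0 0 0 0.6"

```text
time: 22.92
tool_pos: [0.6003, -0.3544, 0.1413]
tcp_rot: [-1.224, -2.89, -0.001]
wrist_force: [1.3, -0.3, 0.2]
width: 0.601
grip_force: 0.0
```

>>> drive_tool --pt "0 0 6.7 0 0 0 0.6" --pt "0 0 6.7 0 0 0 0.6" --pt "0 0 6.7 0 0 0 0.6" --pt "0 0 6.7 0 0 0 0.6" --pt "0 0 0 0 0 0 0.6" --pt "0 0 0 0 0 0 0.6"

```text
time: 23.42
tool_pos: [0.6004, -0.3543, 0.1419]
tcp_rot: [-1.85, -2.536, 0.0]
wrist_force: [0.1, 0.5, -0.5]
width: 0.601
grip_force: 0.0
```

Run:
```python
from h import *
p=look("w10",.014,names=("offcut_48",),pic=True)
```

```text
tcp [ 0.6005 -0.3543  0.1423] psi 107.8 width 0.602 F [ 0.4 -0.4 -0.1] t 23.47
offcut_48 0.71 [157 258 232 320] c [ 0.5125 -0.4575] LxW 71.1 29.4 ang -27.9 [186 115  46]
```

View pics/w10.png

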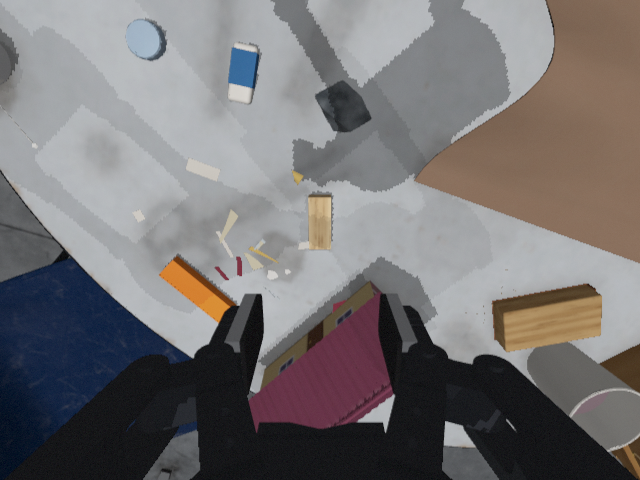

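The network missed the 48, but it shows at px (320,223), with corners (308,196) and (332,250). The house corner is at about (373,284), so I'll measure both.

Run:
```python
from h import *
p=cam("wrist");t=cam("top")
col=p["color"].astype(int);hsv=cv2.cvtColor(p["color"],cv2.COLOR_RGB2HSV)
sub=np.zeros((480,640),bool);sub[185:258,303:338]=1
m=((hsv[...,1]>50)&sub).astype(np.uint8);m=cv2.morphologyEx(m,cv2.MORPH_OPEN,np.ones((3,3)))
n,l,st,c=cv2.connectedComponentsWithStats(m);k=1+st[1:,4].argmax();print(st[k]);print(rect(p,l==k,.014))
def tool(P):
    a,M,s=pose();return (M.T@(P-a)).round(3)
for uv,z in [((372,283),0),((262,365),0)]: 
    P=toplane(p,uv,z)[0];print(uv,P.round(3),tool(P))
P,e=tri(p,(374,284),t,(463,185));print("roof corner",P.round(3),e,tool(P))
c=cv2.hconcat([cv2.resize(p["color"][180:420,240:420],(450,600),interpolation=2),cv2.resize(t["color"][150:230,430:550],(350,600),interpolation=2)])
cv2.imwrite("pics/c10.png",c[:,:,::-1])
```

```text
[ 308  195   23   54 1222]
(array([ 0.60110968, -0.36073022]), 48.59732437133789, 19.683822631835938, -72.2364273071289)
(372, 283) [ 0.67  -0.408  0.   ] [-0.072  0.05   0.143]
(262, 365) [ 0.593 -0.534  0.   ] [-0.169 -0.062  0.143]
roof corner [ 0.704 -0.448 -0.096] 0.0040272872382253674 [-0.121  0.07   0.239]
```

View pics/c10.png

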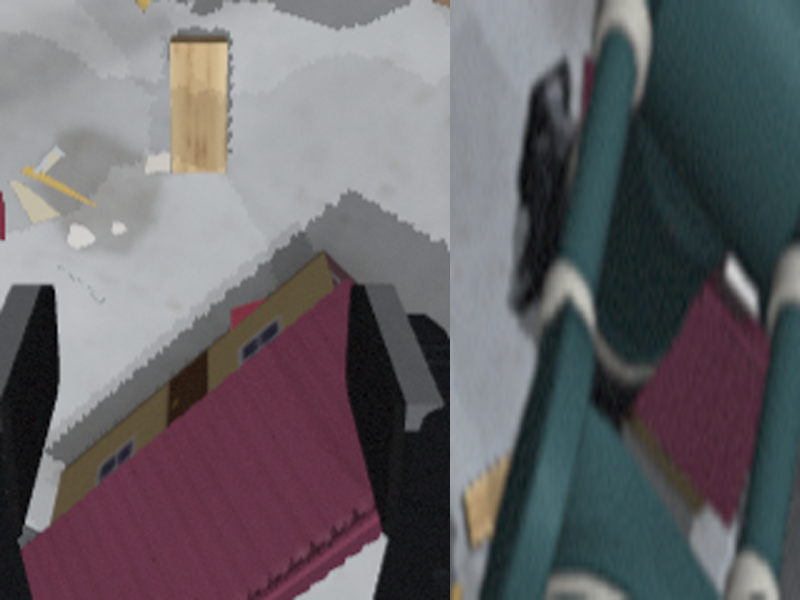

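The house corner is 66 mm behind and 50 mm to the side of the piece, which clears the body. Grasp the 48, 4 mm forward of its centre.

>>> drive_tool --pt "0 0 0 -0.0023 -0.0014 0.03 0.45" --pt "0 0 0 0 0 0.035 0.45" --pt "0 0 0 0 0 0.035 0.45" --pt "0 0 0 0 0 0.03 0.45" --pt "0 0 0 0 0 0.02 0.45" --pt "0 0 0 0 0 0.012 0.45" --pt "0 0 0 0 0 0.007 0.45" --pt "0 0 0 0 0 0 0.45"

```text
time: 24.28
tool_pos: [0.5995, -0.3565, -0.0266]
tcp_rot: [-1.853, -2.534, 0.0]
wrist_force: [-0.1, 0.0, 0.6]
width: 0.45
grip_force: 0.0
```

>>> drive_tool --pt "0 0 0 0 0 0 0" --pt "0 0 0 0 0 0 0" --pt "0 0 0 0 0 0 0" --pt "0 0 0 0 0 0 0" --pt "0 0 0 0 0 0 0"

```text
time: 24.7
tool_pos: [0.6017, -0.3578, -0.0231]
tcp_rot: [1.853, 2.533, 0.0]
wrist_force: [-0.2, 0.6, 4.2]
width: 0.222
grip_force: 31.7
```

>>> drive_tool --pt "0 0 0 0 0 -0.01 0" --pt "0 0 0 0 0 -0.02 0" --pt "0 0 0 0 0 -0.035 0" --pt "0 0 0 0 0 -0.035 0" --pt "0 0 -6.7 0 0 -0.025 0" --pt "0 0 -6.7 0 0 0 0" --pt "0 0 -6.7 0 0 0 0" --pt "0 0 -6.7 0 0 0 0"

```text
time: 25.37
tool_pos: [0.6007, -0.3572, 0.1019]
tcp_rot: [1.208, 2.898, -0.001]
wrist_force: [0.4, -0.1, -1.1]
width: 0.219
grip_force: 31.2
```

>>> drive_tool --pt "0 0 -6.7 0 0 0 0" --pt "0 0 -6.7 0 0 0 0" --pt "0 0 -6.7 0 0 0 0" --pt "0 0 -6.7 0 0 0 0" --pt "0 0 -6.7 0 0 0 0" --pt "0 0 -6.7 0 0 0 0" --pt "0 0 -6.7 0 0 0 0"

```text
time: 25.95
tool_pos: [0.6001, -0.3568, 0.1004]
tcp_rot: [0.045, -3.141, -0.0]
wrist_force: [0.6, 0.1, 0.4]
width: 0.216
grip_force: 31.2
```

>>> drive_tool --pt "0 0 0 0.0066 0.032 0 0" --pt "0 0 0 0.0066 0.032 0 0" --pt "0 0 0 0.0066 0.032 0 0" --pt "0 0 0 0.0066 0.032 0 0" --pt "0 0 0 0.0066 0.032 0 0" --pt "0 0 0 0.0066 0.032 0 0" --pt "0 0 0 0.0066 0.032 0 0" --pt "0 0 0 0.0066 0.032 0 0"

```text
time: 26.62
tool_pos: [0.5408, -0.1008, 0.1004]
tcp_rot: [-0.036, 3.141, -0.0]
wrist_force: [0.5, 0.2, -0.1]
width: 0.22
grip_force: 31.2
```

>>> drive_tool --pt "0 0 0 0.0066 0.032 0 0" --pt "0 0 0 0.0066 0.032 0 0" --pt "0 0 0 0.0066 0.032 0 0" --pt "0 0 0 0.0066 0.032 0 0" --pt "0 0 0 0.0066 0.032 0 0" --pt "0 0 0 0.0066 0.032 0 0" --pt "0 0 0 0 0 0 0" --pt "0 0 0 0 0 0 0"

```text
time: 27.28
tool_pos: [0.497, 0.0902, 0.1004]
tcp_rot: [-0.042, 3.141, -0.0]
wrist_force: [0.7, -0.6, 0.4]
width: 0.223
grip_force: 31.2
```

Run:
```python
from h import *
p=look("w11",.09,names=("offcut_48",),pic=True);pads(p)
```

```text
tcp [0.4974 0.0891 0.1003] psi -178.55 width 0.218 F [-0.1  0.  -1.1] t 27.33
offcut_48 0.94 [379 198 411 279] c [0.4785 0.1318] LxW 46.3 13.7 ang 1.3 [143 124  95]
offcut_48 0.86 [299 264 346 368] c [0.529  0.0927] LxW 71.4 26.8 ang 0.3 [127 109  81]
offcut_48 0.79 [470 189 525 288] c [0.4769 0.1862] LxW 56.7 20.5 ang 1.2 [157 138 107]
offcut_48 0.74 [ 66 191 146 286] c [ 0.4822 -0.025 ] LxW 53.0 21.0 ang 19.0 [191 123  49]
offcut_48 0.62 [456 145 532 305] c [0.4726 0.1825] LxW 91.4 25.9 ang 1.7 [37 37 36]
pad 0.94 [457 147 529 307] c [0.4966 0.221 ] LxW 128.1 36.9 ang 1.6
pad 0.86 [369 144 428 307] c [0.4986 0.1484] LxW 129.7 37.3 ang 1.6
pad 0.73 [290 148 339 288] c [0.4919 0.0864] LxW 111.6 35.7 ang 1.6
pad 0.73 [470 189 525 288] c [0.5031 0.2265] LxW 80.1 28.5 ang 0.8
pad 0.62 [547 144 632 308] c [0.4945 0.2944] LxW 130.4 38.5 ang 1.7
```

>>> drive_tool --pt "0 0 0 0 -0.0015 0.035 0" --pt "0 0 0 0 0 0.035 0" --pt "0 0 0 0 0 0.02 0" --pt "0 0 0 0 0 0.01 0" --pt "0 0 0 0 0 0.005 0" --pt "0 0 0 0 0 0.003 0" --pt "0 0 0 0 0 0.0025 0" --pt "0 0 0 0 0 0 0"

```text
time: 28.1
tool_pos: [0.4993, 0.0871, -0.009]
tcp_rot: [-0.036, 3.139, 0.0]
wrist_force: [0.4, 0.3, -0.1]
width: 0.221
grip_force: 31.2
```

>>> drive_tool --pt "0 0 0 0 0 0 0" --pt "0 0 0 0 0 0 0.45" --pt "0 0 0 0 0 0 0.45" --pt "0 0 0 0 0 0 0.45" --pt "0 0 0 0 0 0 0.45" --pt "0 0 0 0 0 -0.015 0.45" --pt "0 0 0 0 0 -0.03 0.45" --pt "0 0 0 0 0 -0.04 0.45"

```text
time: 28.77
tool_pos: [0.4939, 0.0869, 0.0718]
tcp_rot: [0.036, -3.133, 0.001]
wrist_force: [0.2, 0.3, 0.6]
width: 0.449
grip_force: 0.0
```

>>> drive_tool --pt "0 0 0 0 0 -0.04 0.45" --pt "0 0 0 0 0 -0.03 0.45" --pt "0 0 0 0.02 0 0 0.45" --pt "0 0 0 0 0 0 0.45" --pt "0 0 0 0 0 0 0.45"

```text
time: 29.18
tool_pos: [0.477, 0.0868, 0.1442]
tcp_rot: [-0.037, 3.141, 0.0]
wrist_force: [0.7, 0.2, -0.4]
width: 0.447
grip_force: 0.0
```

Run:
```python
from h import *
p=look("w12",.028,names=("offcut_48","stick_120"),pic=True);pads(p)
```

```text
tcp [0.4769 0.0868 0.1435] psi -178.66 width 0.447 F [-0.8 -0.1 -0.5] t 29.23
offcut_48 0.78 [110 205 169 283] c [ 0.505  -0.0652] LxW 72.1 26.5 ang 17.6 [184 116  43]
offcut_48 0.71 [308 217 336 274] c [0.5028 0.089 ] LxW 52.4 19.8 ang 0.7 [145 125  94]
offcut_48 0.62 [452 200 494 285] c [0.4984 0.2197] LxW 77.1 27.3 ang 1.2 [140 122  94]
offcut_48 0.6 [375 211 400 279] c [0.5    0.1462] LxW 63.3 18.1 ang 1.1 [130 112  85]
stick_120 0.74 [  0 110  90 151] c [ 0.4111 -0.1309] LxW 75.6 8.9 ang -71.6 [171 138  97]
pad 0.79 [516 164 586 302] c [0.494  0.2951] LxW 128.6 37.9 ang 1.6
pad 0.76 [298 167 338 304] c [0.5006 0.0867] LxW 129.0 35.7 ang 1.6
pad 0.75 [365 163 413 303] c [0.4988 0.1485] LxW 130.0 37.5 ang 1.6
pad 0.6 [441 166 498 299] c [0.4961 0.2206] LxW 127.9 35.6 ang 1.7
```

>>> drive_tool --pt "0 0 0 0.008 -0.0323 0 0.4" --pt "0 0 0 0.008 -0.0323 0 0.4" --pt "0 0 0 0.008 -0.0323 0 0.4" --pt "0 0 0 0.008 -0.0323 0 0.4" --pt "0 0 0 0.008 -0.0323 0 0.4" --pt "0 0 0 0.008 -0.0323 0 0.4" --pt "0 0 0 0.008 -0.0323 0 0.4" --pt "0 0 0 0.008 -0.0323 0 0.4"

```text
time: 30.05
tool_pos: [0.4187, -0.1744, 0.1433]
tcp_rot: [0.036, -3.14, -0.001]
wrist_force: [0.6, -0.2, -0.0]
width: 0.4
grip_force: 0.0
```

>>> drive_tool --pt "0 0 6.6 0 0 0 0.4" --pt "0 0 6.6 0 0 0 0.4" --pt "0 0 6.6 0 0 0 0.4" --pt "0 0 6.6 0 0 0 0.4" --pt "0 0 6.6 0 0 0 0.4" --pt "0 0 6.6 0 0 0 0.4" --pt "0 0 6.6 0 0 0 0.4" --pt "0 0 6.6 0 0 0 0.4"

```text
time: 30.72
tool_pos: [0.4193, -0.173, 0.1431]
tcp_rot: [-1.372, -2.824, 0.0]
wrist_force: [-1.0, -0.2, 0.8]
width: 0.397
grip_force: 0.0
```

>>> drive_tool --pt "0 0 6.6 0 0 0 0.4" --pt "0 0 6.6 0 0 0 0.4" --pt "0 0 6.6 0 0 0 0.4" --pt "0 0 0 0 0 0 0.4" --pt "0 0 0 0 0 0 0.4"

```text
time: 31.13
tool_pos: [0.4193, -0.1729, 0.1434]
tcp_rot: [-1.826, -2.555, 0.0]
wrist_force: [0.1, 0.4, 0.3]
width: 0.401
grip_force: 0.0
```

Run:
```python
from h import *
p=look("w13",.006,names=("stick_120",),pic=True)
```

```text
tcp [ 0.4194 -0.1729  0.1436] psi 108.9 width 0.396 F [-0.6 -0.1 -1.4] t 31.18
stick_120 0.67 [318 140 332 268] c [ 0.4193 -0.1678] LxW 118.1 8.1 ang -71.3 [144 114  77]
```

View pics/w13.png

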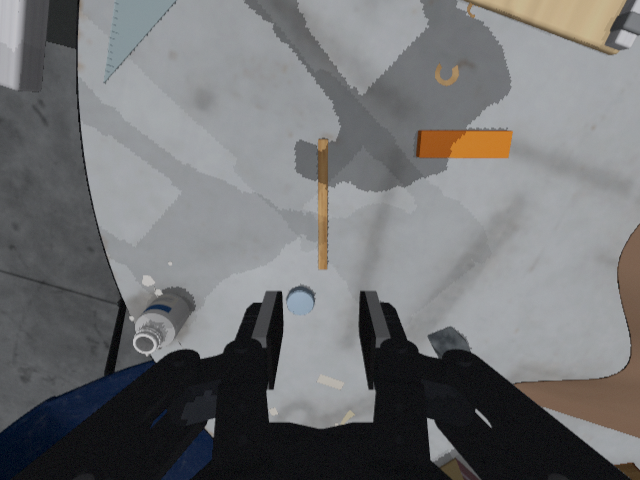

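The stick is straight ahead at px (322,204). Descend with a narrow opening and feel for the table in the last millimetres.

>>> drive_tool --pt "0 0 0 0.0048 0.0016 0.035 0.3" --pt "0 0 0 0 0 0.035 0.25" --pt "0 0 0 0 0 0.035 0.25" --pt "0 0 0 0 0 0.035 0.25" --pt "0 0 0 0 0 0.02 0.25" --pt "0 0 0 0 0 0.008 0.25" --pt "0 0 0 0 0 0 0.25" --pt "0 0 0 0 0 0 0.25"

```text
time: 31.9
tool_pos: [0.42, -0.1682, -0.0233]
tcp_rot: [1.829, 2.554, 0.0]
wrist_force: [-0.1, -0.6, -0.1]
width: 0.252
grip_force: 0.0
```

>>> drive_tool --pt "0 0 0 0 0 0.002 0.25" --pt "0 0 0 0 0 0.001 0.25" --pt "0 0 0 0 0 0 0.25"

```text
time: 32.15
tool_pos: [0.4209, -0.1686, -0.0254]
tcp_rot: [1.828, 2.551, 0.001]
wrist_force: [0.1, -0.8, -0.4]
width: 0.248
grip_force: 0.0
```

>>> drive_tool --pt "0 0 0 0 0 0.002 0.25" --pt "0 0 0 0 0 0.001 0.25" --pt "0 0 0 0 0 0 0.25" --pt "0 0 0 0 0 0 0.25"

```text
time: 32.48
tool_pos: [0.4195, -0.1679, -0.0297]
tcp_rot: [1.83, 2.553, -0.0]
wrist_force: [-0.4, 0.7, -0.3]
width: 0.249
grip_force: 0.0
```

Run:
```python
from h import *
p=look("w14",.006,names=("stick_120",));print(pose()[2]["q"].round(3),pose()[1].round(4))
cv2.imwrite("pics/c14.png",cv2.resize(p["color"][60:420,160:480],None,fx=1.6,fy=1.6)[:,:,::-1])
```

```text
tcp [ 0.4195 -0.1679 -0.0297] psi 108.73 width 0.249 F [-0.6 -0.1 -0.2] t 32.53
stick_120 0.65 [312 182 335 420] c [ 0.4192 -0.1673] LxW 119.0 8.7 ang -71.1 [135 107  72]
[-0.436  0.119  2.259 -0.     0.763 -0.763] [[-0.3211  0.947  -0.    ]
 [ 0.947   0.3211 -0.    ]
 [ 0.     -0.     -1.    ]]
```

Settled and no contact yet. Step on down.

>>> drive_tool --pt "0 0 0 0 0 0.0015 0.2" --pt "0 0 0 0 0 0 0.2" --pt "0 0 0 0 0 0 0.2" --pt "0 0 0 0 0 0 0.2"

```text
time: 32.92
tool_pos: [0.4194, -0.1679, -0.0313]
tcp_rot: [-1.83, -2.553, 0.0]
wrist_force: [0.2, -0.7, 0.1]
width: 0.198
grip_force: 0.0
```

>>> drive_tool --pt "0 0 0 0 0 0.001 0.2" --pt "0 0 0 0 0 0 0.2" --pt "0 0 0 0 0 0 0.2" --pt "0 0 0 0 0 0 0.2"

```text
time: 33.25
tool_pos: [0.4197, -0.168, -0.0317]
tcp_rot: [-1.83, -2.553, 0.0]
wrist_force: [-1.4, 0.7, 5.3]
width: 0.204
grip_force: 2.6
```

>>> drive_tool --pt "0 0 0 0 0 0 0" --pt "0 0 0 0 0 0 0" --pt "0 0 0 0 0 0 0" --pt "0 0 0 0 0 0 0" --pt "0 0 0 0 0 0 0"

```text
time: 33.67
tool_pos: [0.4203, -0.1683, -0.0315]
tcp_rot: [1.83, 2.552, 0.0]
wrist_force: [-1.1, 0.4, 5.8]
width: 0.087
grip_force: 31.7
```

Gripped at width 0.087, which is 7.4 mm (the stick). Carry it to pad a.

>>> drive_tool --pt "0 0 0 0 0 -0.01 0" --pt "0 0 0 0 0 -0.025 0" --pt "0 0 0 0 0 -0.035 0" --pt "0 0 0 0 0 -0.035 0" --pt "0 0 -6.6 0 0 -0.025 0" --pt "0 0 -6.6 0 0 0 0" --pt "0 0 -6.6 0 0 0 0" --pt "0 0 -6.6 0 0 0 0"

```text
time: 34.33
tool_pos: [0.42, -0.1682, 0.0992]
tcp_rot: [1.19, 2.905, -0.0]
wrist_force: [0.0, -0.1, 0.2]
width: 0.083
grip_force: 30.2
```

>>> drive_tool --pt "0 0 -6.6 0 0 0 0" --pt "0 0 -6.6 0 0 0 0" --pt "0 0 -6.6 0 0 0 0" --pt "0 0 -6.6 0 0 0 0" --pt "0 0 -6.6 0 0 0 0" --pt "0 0 -6.6 0 0 0 0" --pt "0 0 -6.6 0 0 0 0"

```text
time: 34.92
tool_pos: [0.4192, -0.1678, 0.098]
tcp_rot: [0.045, -3.141, -0.0]
wrist_force: [0.4, -0.0, -0.0]
width: 0.086
grip_force: 30.2
```

>>> drive_tool --pt "0 0 0 -0.0062 0.033 0 0" --pt "0 0 0 -0.0062 0.033 0 0" --pt "0 0 0 -0.0062 0.033 0 0" --pt "0 0 0 -0.0062 0.033 0 0" --pt "0 0 0 -0.0062 0.033 0 0" --pt "0 0 0 -0.0062 0.033 0 0" --pt "0 0 0 -0.0062 0.033 0 0" --pt "0 0 0 -0.0062 0.033 0 0"

```text
time: 35.58
tool_pos: [0.4628, 0.0988, 0.0982]
tcp_rot: [-0.037, 3.141, -0.0]
wrist_force: [0.2, -0.0, -0.2]
width: 0.081
grip_force: 30.2
```

>>> drive_tool --pt "0 0 0 -0.0062 0.033 0 0" --pt "0 0 0 -0.0062 0.033 0 0" --pt "0 0 0 -0.0062 0.033 0 0" --pt "0 0 0 -0.0062 0.033 0 0" --pt "0 0 0 -0.0062 0.033 0 0" --pt "0 0 0 -0.0062 0.033 0 0" --pt "0 0 0 0 0 0 0" --pt "0 0 0 0 0 0 0"

```text
time: 36.25
tool_pos: [0.4954, 0.2974, 0.0979]
tcp_rot: [0.041, -3.141, 0.0]
wrist_force: [0.1, 0.1, -1.0]
width: 0.089
grip_force: 30.2
```

Run:
```python
from h import *
p=look("w15",.11,names=("stick_120",),pic=True)
```

```text
tcp [0.495  0.296  0.0976] psi -178.58 width 0.087 F [ 0.3 -0.3 -0.1] t 36.3
stick_120 0.7 [310 182 334 424] c [0.5115 0.2991] LxW 141.5 10.3 ang 1.4 [127  99  66]
stick_120 0.43 [ 94 194 137 278] c [0.4704 0.2005] LxW 41.3 15.6 ang 1.9 [169 149 117]
```

View pics/w15.png

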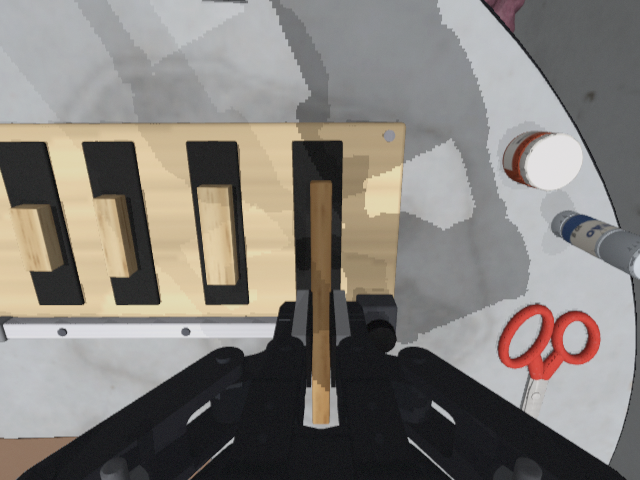

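The stick hangs over pad a at px (320,300), with the three others in place. Lower it.

>>> drive_tool --pt "0 0 0 0 -0.001 0.035 0" --pt "0 0 0 0 0 0.035 0" --pt "0 0 0 0 0 0.02 0" --pt "0 0 0 0 0 0.012 0" --pt "0 0 0 0 0 0.007 0" --pt "0 0 0 0 0 0.004 0" --pt "0 0 0 0 0 0 0" --pt "0 0 0 0 0 0 0"

```text
time: 37.02
tool_pos: [0.4968, 0.2953, -0.0139]
tcp_rot: [-0.036, 3.139, 0.002]
wrist_force: [-0.2, 0.1, 0.7]
width: 0.085
grip_force: 30.2
```

>>> drive_tool --pt "0 0 0 0 0 0.001 0" --pt "0 0 0 0 0 0 0" --pt "0 0 0 0 0 0 0" --pt "0 0 0 0 0 0 0"

```text
time: 37.35
tool_pos: [0.496, 0.2953, -0.0156]
tcp_rot: [-0.037, 3.14, 0.001]
wrist_force: [0.0, -0.8, 0.1]
width: 0.084
grip_force: 30.2
```

>>> drive_tool --pt "0 0 0 0 0 0.001 0" --pt "0 0 0 0 0 0 0" --pt "0 0 0 0 0 0 0"

```text
time: 37.6
tool_pos: [0.4955, 0.2949, -0.0173]
tcp_rot: [0.037, -3.141, 0.0]
wrist_force: [0.1, 0.6, 0.1]
width: 0.079
grip_force: 30.2
```

>>> drive_tool --pt "0 0 0 0 0 0 0.3" --pt "0 0 0 0 0 0 0.3" --pt "0 0 0 0 0 0 0.3" --pt "0 0 0 0 0 0 0.3" --pt "0 0 0 0 0 -0.015 0.3" --pt "0 0 0 0 0 -0.03 0.3" --pt "0 0 0 0 0 -0.04 0.3" --pt "0 0 0 0 0 -0.04 0.3"

```text
time: 38.27
tool_pos: [0.4942, 0.2942, 0.1077]
tcp_rot: [0.036, -3.138, 0.003]
wrist_force: [2.3, 0.4, 0.2]
width: 0.299
grip_force: 0.0
```

>>> drive_tool --pt "0 0 0 0 0 -0.04 0.3" --pt "0 0 0 0.02 -0.03 0 0.3" --pt "0 0 0 0 -0.03 0 0.3" --pt "0 0 0 0 -0.03 0 0.3" --pt "0 0 0 0 0 0 0.3" --pt "0 0 0 0 0 0 0.3"

```text
time: 38.77
tool_pos: [0.4777, 0.2034, 0.148]
tcp_rot: [-0.032, 3.141, 0.001]
wrist_force: [0.2, 0.1, -0.0]
width: 0.302
grip_force: 0.0
```

Run:
```python
from h import *
p=look("w16",.02,names=("stick_120",),pic=True)
print("bars, z .027");
for m in masks_of(p,"offcut_60"):
    c,l,w,a=rect(p,m["mask"],.027);print(c.round(4),round(l,1),round(w,1),round(a,1))
pads(p)
```

```text
tcp [0.4778 0.2043 0.1479] psi -178.76 width 0.3 F [ 0.6 -0.1  0.5] t 38.82
bars, z .027
[0.5011 0.1489] 62.3 17.9 -0.0
[0.4978 0.2229] 76.1 21.7 2.8
[ 0.5052 -0.059 ] 71.9 31.9 17.8
[0.5028 0.0912] 51.1 24.4 0.9
pad 0.94 [319 159 362 298] c [0.497  0.2221] LxW 130.3 36.8 ang 1.5
pad 0.87 [161 160 215 301] c [0.5005 0.0876] LxW 128.7 36.3 ang 1.6
pad 0.81 [396 158 448 298] c [0.494  0.2962] LxW 128.8 38.3 ang 1.1
pad 0.73 [233 162 284 298] c [0.4983 0.1493] LxW 128.4 36.4 ang 1.6
```

View pics/w16.png

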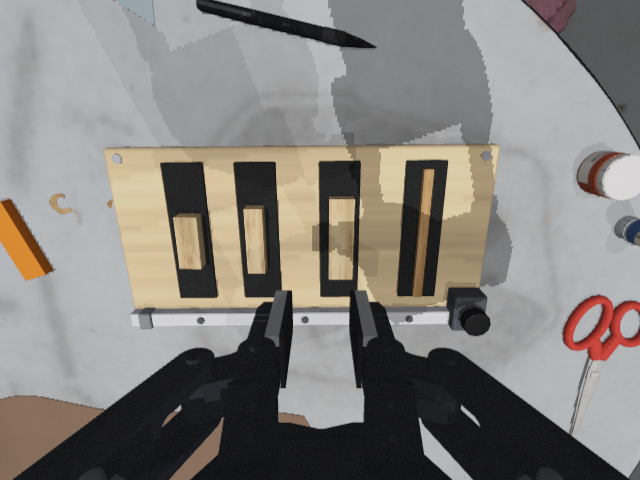

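All four lie flat and centred on their pads, with the stick at px (423,232), and the gripper is clear. Handing in.

```bash
python3 -c "
from workcell import workorder
print(workorder.finish_job())"
```

```text
the job is handed in; nothing more can be done
None
```

I handed the job in at about 39 s of the 102 s: from the head stop, the pads carry the 120, 75, 60 and 48 mm pieces in order, released and lying flat; the final wrist picture shows each centred within about 5 mm, but `finish_job()` returned no verdict.

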